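# Lay the carved relief in its fitted tray

## Robot

A 6-joint arm with a two-finger parallel gripper is mounted at the origin on the work surface. World frame = base frame: x ahead of the robot, y to its left, z up, the work surface at z = 0. Lengths are in mm, angles in rad, forces in N, time in s.
With the tool pointing down it reaches from about 375 to 925 mm from the base axis. Payload 5.7 kg.
Tool frame: the origin (TCP) lies on the centre line of the jaws, within the pads' length; the fingertips stand nose_length ahead of it and the grasp point (between the pads) lies 8 mm behind it (nose_length is the distance from the TCP to the fingertips, in mm); y points along the fingers, x is the direction in which the jaws open and shut, and the axes are right-handed (so a half turn about y gives the same grasp; the last joint's range is limited). The gripper opens to 85 mm and grips with 20 to 120 N. Pads are 22 mm wide; open, the fingers measure 114 mm over their backs; the gripper's body (76 mm by 85 mm) begins 54 mm behind the grasp point. The pads swing forward as they close: fully open they stand 13 mm farther back than shut.
Start: joints at [-1.435, 0.359, 1.51, -0, 1.272, -0.115], TCP at [148.894, -581.202, 242.267] pointing down, gripper open.
Joint ranges: [-2.97, 2.97], [-1.01, 2.36], [0.21, 2.38], [-0.96, 4.11], [0.2, 2.71], [-2.98, 2.98]. Speed limits (rad/s): [2.39, 2.39, 3.14, 3.14, 3.14, 3.14].

## Interface

Orientations are given as a 3x3 rotation matrix whose columns are the frame's x, y, z axes.
In Python, from bench import * gives the robot as it stands.
- The arm moves only by the tool arm_command, never from a script. Its argument "series" is a list of rows, each an object with "delta_rot": the turn, a rotation vector about the tool's x, y, z in degrees, a list of three; "offset": the shift along the tool's x, y, z in mm, a list of three; "gripper": the closure, from 0 (fully open) to 1 (shut). In form: [{"delta_rot": [wx, wy, wz], "offset": [dx, dy, dz], "gripper": gripper}, ...]. A call has 1 to 12 rows; each row is the pose to reach, as a shift and turn from the pose measured when the call began, along the tool's axes at that moment; what a row does not reach only later rows make up. A row lasts 1/12 s, in which the tool goes at most 41.7 mm and 7.16 degrees, less where a joint would pass 70% of its speed; a pose out of reach is approached as far as the arm can. A call with a gripper value outside its range is refused whole. The fingers move at their own pace and stop on an object; "grip_force" is the grip in N (left out, the last holds). Time passes only in rows, so rows that repeat a pose let the fingers close. It gives the time, the measured TCP pose, the force and the opening at its end, in the units of the state.
- sense(): the state, without advancing time (a new reading comes with each control period).
- get_image(name): name is "scene" or "top" or "wrist"; returns a dict with "frame" (400x640x3 uint8, red, green, blue), "fx", "fy", "cx", "cy" (pixels), "rvec" (rotation vector, rad) and "tvec" (3), from world to camera coordinates, as OpenCV has them; the wrist camera has in their place "hand_eye" (4x4, takes a point from camera to tool coordinates, whose origin is the TCP and whose axes are the tool frame's). Camera axes: x right, y down, z forward; pixel columns grow to the right and rows downward; lengths in mm; the calibration is good to about 2 mm. A picture is of the moment at which its call begins: read the wrist's pose just before it. There is no depth.
- close_job(): hands the job in, once; it reports no verdict.
The state is a dict: "time": time; "qpos": joint angles; "qvel": joint speeds; "tau": joint torques, N m; "ee_pos": TCP position; "eef_rot": TCP orientation; "force": force on the tool from outside, world axes, zero at the start; "wrist_torque": the same for the moment, N m; "grip_width": opening from 0.0 (shut) to 1.0 (fully open).
Only numpy, scipy, OpenCV 4.12 (cv2) and the standard library are available. Lean on these libraries where they do the work, as an engineer would, in place of code of your own. Each camera call takes 0.05 s, during which the arm holds its last target. There are 200 camera calls.

## Task

Take the stone plaque with the carved rosette out of the drying rack and lay it in the big empty compartment of the wooden tray, carved side up and fully down, flat on the felt. The stone is brittle: lower it all the way, do not drop it in or let it fall over. Leave the plain blank, the rubbing block and the mallet where they are.

Things in the scene. Friction and masses are not known exactly. Their poses are not given: they have to be found in the camera images.
- plaque: white stone slab 150 long, 115 high, 16 mm thick, about 0.65 kg, a round carved rosette (56 mm across, 5 mm proud) in the middle of one face, the back plain. Stands on a long edge in one of the rack's slots. Origin: centre of its 16 mm wide underside. x: out of the carved face (the face lies at x = +8 mm, the back at -8 mm); y: along the 150 mm length; z: up the 115 mm height.
- plaque_center (a point): the middle of the plaque's slab, 57.5 mm above its origin along its z; axes as the plaque's.
- rosette (a point): the middle of the rosette's front, 13 mm from plaque_center along the plaque's x.
- blank: a plain slab of the same stone and size (150 x 115 x 16 mm) without rosette, standing in the rack's other slot; to be left alone. Origin and axes as the plaque's.
- rack: wooden drying rack fixed to the bench, 150 x 170 mm; slabs stand on bearers 18 mm high in two slots at x = -38 and +38 mm, each 20 mm wide between two pairs of 10 mm dowels (at y = -50 and +50 mm, tops 68 mm above the bench). Origin: centre of the underside. y along the slots, x the way the carved face looks.
- tray: shallow wooden tray fixed to the bench, 137 (x) by 250 mm (y), floor 10 mm thick, walls 8 mm thick, tops 19 mm above the bench. Big compartment 121 (x) by 156 mm (y) inside, a 70 mm (y) one beyond its +y wall. Origin: underside, below the big compartment's centre.
- bay (a point): centre of the big compartment's felt floor, 10 mm above the tray's origin; axes as the tray's. Its walls stand 9 mm above this floor. The middle of its two walls at x = -60.5 and +60.5 mm has a finger cut-out, 68 mm wide (y), through wall and floor down to the bench and 20 mm inwards from the wall. The plaque's length goes along y.
- rubbing_block: grey rubbing block 100 x 45 x 25 mm lying loose in the tray's small compartment; to be left alone. Origin: centre of its underside, x along its length.
- mallet: round stone-carver's mallet standing on its iron head (68 mm across, 56 mm high), wooden handle up, 154 mm in all, beyond the tray and rack; to be left alone. Origin: centre of its underside.
Not all that is in view belongs to the job. What is shaped like the plaque but pink or red is not meant.

How it is judged:
By the outcome, as a careful person would: the job done as asked, in the order asked, and still so for the second after the job is handed in, with the robot touching nothing.
It also fails if it takes over 58 s, if anything falls off the work surface, if the arm or the gripper's body presses on something with over 40 N, if the wrist force passes 120 N, or if a joint passes its speed limit or range.

## Working session

There is one attempt and no reset: what is moved stays moved. The work goes in short steps, Python scripts to look and compute and a tool call to move; the robot and the scene stay as the last step left them, time stands still between calls to the robot, and variables do not carry over. Pictures are saved under pics/ and viewed, about 8 in all and at most 12, crops included, and the job is handed in when it is done.

Besides the shell and the picture viewer there is one more tool, called after "Request:" by a JSON object that holds its "api" and its "payload". arm_command: Moves the arm, as the interface text tells. Its arguments: {"type":"object","properties":{"series":{"type":"array","items":{"type":"object","properties":{"delta_rot":{"type":"array","items":{"type":"number"}},"offset":{"type":"array","items":{"type":"number"}},"gripper":{"type":"number"}}}},"grip_force":{"type":"number"}},"required":["series"]}

```bash
mkdir -p pics; ls; python3 - <<'E'
from bench import *
import cv2,numpy as np
s=sense();print({k:np.round(v,3).tolist() for k,v in s.items()})
for n in("scene","top"):
    d=get_image(n);cv2.imwrite(f"pics/{n}0.png",d["frame"][:,:,::-1]);print(n,[d[k] for k in("fx","fy","cx","cy")],np.round(d["rvec"],3),np.round(d["tvec"],1))
    R=cv2.Rodrigues(np.array(d["rvec"],float))[0];print(-R.T@np.array(d["tvec"]).ravel())
E
```

```text
pics
{'time': 0.0, 'qpos': [-1.435, 0.36, 1.511, -0.0, 1.272, -0.115], 'qvel': [-0.001, 0.001, -0.001, -0.001, 0.002, 0.001], 'tau': [0.002, -52.761, -27.862, -0.001, 0.013, -0.0], 'ee_pos': [148.792, -580.585, 241.456], 'eef_rot': [[0.248, -0.0, 0.969], [-0.969, 0.002, 0.248], [-0.002, -1.0, 0.0]], 'force': [-0.184, 0.603, 0.347], 'wrist_torque': [-0.057, -0.008, -0.028], 'grip_width': 0.999}
scene [440.02079685982443, 440.02079685982443, 311.96762318105175, 197.5032669653285] [ 2.092  1.213 -0.501] [-277.1 -276.5 1250.1]
[1072.78772325 -294.15895931  691.72672684]
top [472.63656804314104, 472.63656804314104, 324.92338109342006, 198.9291412813264] [ 2.18  -2.144  0.031] [  7.2 563.9 896.1]
[496.82318039 -24.83326387 934.67753473]
```

View pics/scene0.png

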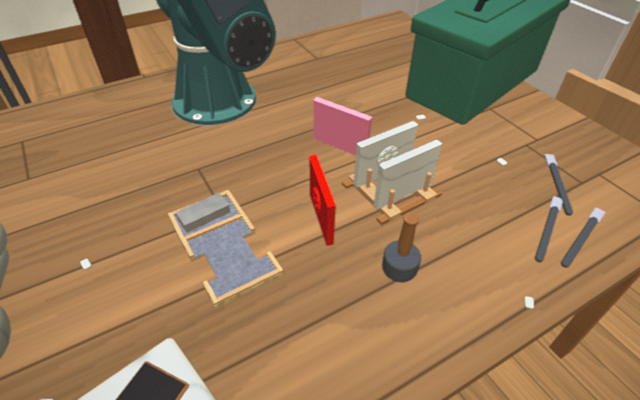

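View pics/top0.png

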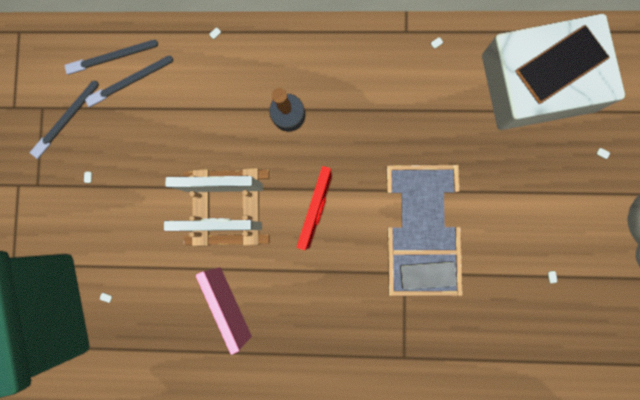

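Scene: two white slabs stand in the rack. The rear one at (388,152) shows a rosette and the front one at (410,172) is plain. The pink slab (342,126) and red slab (322,200) are decoys, with the red one standing between the rack and the tray. The plaque should be the rear slab, which is row 226 in the top view. I'll measure it and confirm with a crop.

```bash
cat > h.py <<'E'
import cv2,numpy as np
from bench import *
def ray(d,uv,z):
    R=cv2.Rodrigues(np.array(d["rvec"],float))[0];t=np.array(d["tvec"],float).ravel()
    c=-R.T@t;v=R.T@np.array([(uv[0]-d["cx"])/d["fx"],(uv[1]-d["cy"])/d["fy"],1]);return c+v*(z-c[2])/v[2]
def proj(d,P):
    K=np.array([[d["fx"],0,d["cx"]],[0,d["fy"],d["cy"]],[0,0,1]]);return cv2.projectPoints(np.array(P,float).reshape(-1,1,3),np.array(d["rvec"],float),np.array(d["tvec"],float),K,None)[0][:,0]
E
python3 - <<'E'
from h import *
s=get_image("scene");t=get_image("top")
a=cv2.resize(s["frame"][110:225,320:460],None,fx=4,fy=4,interpolation=cv2.INTER_CUBIC)
b=cv2.resize(t["frame"][155:300,150:275],None,fx=3,fy=3,interpolation=cv2.INTER_CUBIC)
H=600;im=np.zeros((max(a.shape[0],b.shape[0])+0,a.shape[1]+240,3),np.uint8)
cv2.imwrite("pics/crop1.png",a[:,:,::-1])
hsv=cv2.cvtColor(t["frame"],cv2.COLOR_RGB2HSV)
for th in(150,190,210,225):
    m=((hsv[...,1]<45)&(hsv[...,2]>th)).astype(np.uint8);m[:,:150]=0;m[:,300:]=0;m[:150]=0;m[250:]=0
    for c in cv2.findContours(m,0,1)[0]:
        if cv2.contourArea(c)>150:
            r=cv2.minAreaRect(c);p=cv2.boxPoints(r);w=np.array([ray(t,q,133)[:2] for q in p])
            print(th,np.round(r[0],1),np.round(w).tolist(),'c',np.round(w.mean(0),1))
# tray: wood rim + felt hull; felt mask
f=((hsv[...,0]>100)&(hsv[...,0]<140)&(hsv[...,1]>25)&(hsv[...,2]<190)).astype(np.uint8);f[:,:380]=0;f[:,470:]=0;f[:160]=0;f[300:]=0
for c in cv2.findContours(f,0,1)[0]:
    if cv2.contourArea(c)>150:
        p=cv2.boxPoints(cv2.minAreaRect(c));print('felt',np.round(p,1).tolist(),np.round([ray(t,q,10)[:2] for q in p],1).tolist())
for q in[(387,166),(459,166),(390,295),(462,294),(390,252),(461,252)]:print('rim',q,np.round(ray(t,q,19)[:2],1))
for nm,c in(("red",(hsv[...,1]>200)&((hsv[...,0]<4)|(hsv[...,0]>176))),("pink",(hsv[...,0]>160)&(hsv[...,0]<175)&(hsv[...,1]>60))):
    ys,xs=np.nonzero(c);print(nm,xs.min(),xs.max(),ys.min(),ys.max(),[np.round(ray(t,(x,y),115)[:2]).tolist() for x,y in((xs.min(),ys.max()),(xs.max(),ys.min()))])
E
```

```text
150 [207. 224.] [[518.0, 289.0], [521.0, 139.0], [500.0, 139.0], [498.0, 288.0]] c [509.3 213.6]
150 [208. 181.] [[589.0, 290.0], [594.0, 140.0], [578.0, 139.0], [572.0, 289.0]] c [583.5 214.6]
190 [206.5 224. ] [[515.0, 289.0], [524.0, 141.0], [504.0, 140.0], [495.0, 287.0]] c [509.4 214.4]
190 [208.  180.9] [[589.0, 289.0], [594.0, 142.0], [578.0, 141.0], [573.0, 287.0]] c [583.7 214.5]
210 [206.5 224. ] [[515.0, 289.0], [521.0, 141.0], [504.0, 140.0], [498.0, 288.0]] c [509.4 214.4]
210 [208.  180.8] [[589.0, 288.0], [593.0, 141.0], [579.0, 141.0], [575.0, 288.0]] c [583.9 214.6]
225 [197.4 224.3] [[511.0, 287.0], [521.0, 174.0], [506.0, 173.0], [496.0, 286.0]] c [508.5 230. ]
225 [198.  181.2] [[588.0, 288.0], [591.0, 176.0], [578.0, 176.0], [575.0, 288.0]] c [582.9 231.9]
felt [[394.0, 255.0], [454.0, 255.0], [454.0, 289.0], [394.0, 289.0]] [[457.8, -118.5], [460.2, -233.2], [395.5, -233.1], [392.8, -119.0]]
felt [[393.0, 248.0], [393.0, 170.0], [454.0, 170.0], [454.0, 248.0]] [[471.3, -116.4], [623.4, -115.2], [624.9, -233.5], [473.6, -233.3]]
rim (387, 166) [ 629.9 -102.7]
rim (459, 166) [ 631.6 -241. ]
rim (390, 295) [ 382.3 -110.6]
rim (462, 294) [ 387.5 -246.1]
rim (390, 252) [ 463.8 -109.9]
rim (461, 252) [ 466.5 -244.4]
red 298 330 167 248 [[471.0, 58.0], [613.0, 5.0]]
pink 196 249 269 353 [[288.0, 230.0], [433.0, 142.0]]
```

View pics/crop1.png

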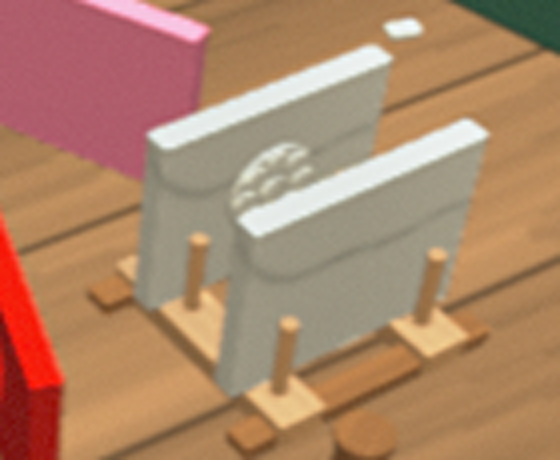

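The crop confirms it: the rear slab carries the rosette, facing world +x, and the front one is blank. The plaque's top centre is about (510,214,133), and its length runs along y with a yaw of about 1.7°. The bay centre is about (548,-174.5), with its length along world x. First I'll go over the tray for a close look, turning the tool towards the pick yaw on the way.

Request:
{"api": "arm_command", "payload": {"series": [{"delta_rot":[0,-77,0],"offset":[-300,-100,400],"gripper":0},{"delta_rot":[0,-77,0],"offset":[-300,-100,400],"gripper":0},{"delta_rot":[0,-77,0],"offset":[-300,-100,400],"gripper":0},{"delta_rot":[0,-77,0],"offset":[-300,-100,400],"gripper":0},{"delta_rot":[0,-77,0],"offset":[-300,-100,400],"gripper":0},{"delta_rot":[0,-77,0],"offset":[-300,-100,400],"gripper":0},{"delta_rot":[0,-77,0],"offset":[-300,-100,400],"gripper":0},{"delta_rot":[0,-77,0],"offset":[-300,-100,400],"gripper":0},{"delta_rot":[0,-77,0],"offset":[-300,-100,400],"gripper":0},{"delta_rot":[0,-77,0],"offset":[-300,-100,400],"gripper":0},{"delta_rot":[0,-77,0],"offset":[-300,-100,400],"gripper":0},{"delta_rot":[0,-77,0],"offset":[-300,-100,400],"gripper":0}]}}

```text
time: 1.2
ee_pos: [456.4, -196.8, 340.7]
eef_rot: [[1.0, -0.0, -0.029], [0.029, 0.001, 1.0], [-0.0, -1.0, 0.001]]
force: [1.1, -0.8, -0.9]
grip_width: 0.999
```

Request:
{"api": "arm_command", "payload": {"series": [{"delta_rot":[0,0,0],"offset":[0,0,0],"gripper":0.5},{"delta_rot":[0,0,0],"offset":[0,0,0],"gripper":0.5},{"delta_rot":[0,0,0],"offset":[0,0,0],"gripper":0.5},{"delta_rot":[0,0,0],"offset":[0,0,0],"gripper":0.5}]}}

```text
time: 1.53
ee_pos: [455.5, -197.6, 340.2]
eef_rot: [[1.0, -0.001, -0.028], [0.028, 0.001, 1.0], [-0.001, -1.0, 0.001]]
force: [-0.1, -0.1, 0.7]
grip_width: 0.501
```

```bash
cat >> h.py <<'E'
def wcam():
    s=sense();d=get_image("wrist");H=np.array(d["hand_eye"],float)
    T=np.eye(4);T[:3,:3]=s["eef_rot"];T[:3,3]=s["ee_pos"];W=np.linalg.inv(T@H)
    d["rvec"]=cv2.Rodrigues(W[:3,:3])[0];d["tvec"]=W[:3,3];return s,d
E
python3 - <<'E'
from h import *
import pickle
s,d=wcam();pickle.dump(d,open("w1.pkl","wb"));cv2.imwrite("pics/w1.png",d["frame"][:,:,::-1])
print({k:np.round(s[k],3).tolist() for k in("time","qpos","ee_pos","eef_rot","force","grip_width")});print(np.round(d["hand_eye"],3),d["fx"],d["cx"],d["cy"])
E
```

```text
{'time': 1.533, 'qpos': [-0.549, 0.128, 1.58, 0.0, 1.435, -0.576], 'ee_pos': [455.489, -197.634, 340.15], 'eef_rot': [[1.0, -0.001, -0.028], [0.028, 0.001, 1.0], [-0.001, -1.0, 0.001]], 'force': [-0.087, -0.064, 0.66], 'grip_width': 0.501}
[[ 1.00000e+00  0.00000e+00  1.00000e-03  5.30000e-01]
 [-1.00000e-03 -2.84000e-01  9.59000e-01 -1.32063e+02]
 [ 0.00000e+00 -9.59000e-01 -2.84000e-01  7.21670e+01]
 [ 0.00000e+00  0.00000e+00  0.00000e+00  1.00000e+00]] 281.4344376708434 321.09635402232874 195.92104282628623
```

View pics/w1.png

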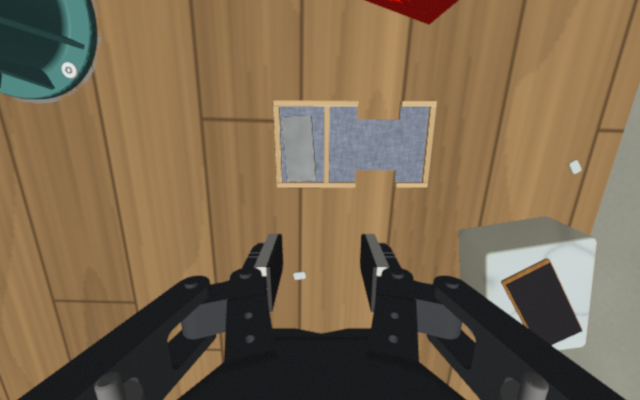

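Wrist view: the tray lies at (275–437, 100–187), with the big compartment's felt at (330–430, 107–183). The cut-outs are at columns 357–400, and the fingertips are at (275,240) and (370,240).

```bash
cat >> h.py <<'E'
def felt(d,off=(0,0)):
    # felt of the big compartment: rows of floor edges -> rectangle on z=10
    f=cv2.cvtColor(d["frame"],cv2.COLOR_RGB2HSV).astype(int)
    m=((f[...,0]>95)&(f[...,0]<145)&(f[...,1]>40)&(f[...,2]>60)&(f[...,2]<200)).astype(np.uint8)
    return m
E
python3 - <<'E'
from h import *
import pickle
w=pickle.load(open("w1.pkl","rb"));t=get_image("top")
for n,d in(("wrist",w),("top",t)):
    m=felt(d);L,C,st,_=cv2.connectedComponentsWithStats(m)[:4]
    for i in range(1,L):
        if st[i,4]<800: continue
        c=max(cv2.findContours((C==i).astype(np.uint8),0,cv2.CHAIN_APPROX_NONE)[0],key=cv2.contourArea)[:,0]
        P=np.array([ray(d,q,10)[:2] for q in c]);
        r=cv2.minAreaRect(P.astype(np.float32));b=cv2.boxPoints(r)
        print(n,st[i],"centre",np.round(r[0],1),"size",np.round(r[1],1),"ang",round(r[2],2),np.round(b).tolist())
        x0,x1=P[:,0].min(),P[:,0].max()
        # cut-out: strip near long edges
        yc=r[0][1]
    hs=cv2.cvtColor(d["frame"],cv2.COLOR_RGB2HSV)
    # outer rim at z=19: light wood next to the felt
    wood=((hs[...,0]>8)&(hs[...,0]<22)&(hs[...,2]>195)&(hs[...,1]>60)).astype(np.uint8)
    L,C,st,_=cv2.connectedComponentsWithStats(wood)[:4]
    for i in range(1,L):
        if st[i,4]>150:
            c=np.argwhere(C==i)[:,::-1];r=cv2.minAreaRect(np.array([ray(d,q,19)[:2] for q in c],np.float32));print(n,"rim",st[i],np.round(r[0],1),np.round(r[1],1),round(r[2],2))
E
```

```text
wrist rim [274 101  84  81 872] [ 446.3 -171.1] [128.  125.4] 1.61
wrist rim [403 101  33  81 367] [ 624.8 -159. ] [ 46.5 133. ] 22.45
wrist rim [277 183  78   4 235] [ 447.9 -239.8] [127.8   5.1] 1.62
top [ 393  171   62   78 3934] centre [ 547.5 -174.3] size [150.2 116. ] ang 1.14 [[471.0, -118.0], [474.0, -234.0], [624.0, -231.0], [621.0, -115.0]]
top rim [387 165  72  28 417] [ 607.6 -171.1] [ 51.3 137.4] 2.54
top rim [242 191  15  30 332] [548.8 165.3] [57.2 27.6] 1.68
top rim [192 193  15  25 291] [548.  264.4] [47.4 27.9] 2.14
top rim [388 227  74  69 945] [ 448.6 -175.8] [129.3 137.7] 1.38
top rim [189 231  18  15 161] [483.5 264.1] [26.2 34. ] 6.23
top rim [243 231  14  14 156] [486.4 162.4] [25.4 25.5] 1.68
```

Request:
{"api": "arm_command", "payload": {"series": [{"delta_rot":[0,0,0],"offset":[67,50,410],"gripper":0.5},{"delta_rot":[0,0,0],"offset":[67,50,410],"gripper":0.5},{"delta_rot":[0,0,0],"offset":[67,50,410],"gripper":0.5},{"delta_rot":[0,0,0],"offset":[67,50,410],"gripper":0.5},{"delta_rot":[0,0,0],"offset":[67,50,410],"gripper":0.5},{"delta_rot":[0,0,0],"offset":[67,50,410],"gripper":0.5},{"delta_rot":[0,0,0],"offset":[67,50,410],"gripper":0.5},{"delta_rot":[0,0,0],"offset":[67,50,410],"gripper":0.5},{"delta_rot":[0,0,0],"offset":[67,50,410],"gripper":0.5},{"delta_rot":[0,0,0],"offset":[67,50,410],"gripper":0.5},{"delta_rot":[0,0,0],"offset":[67,50,410],"gripper":0.5},{"delta_rot":[0,0,0],"offset":[67,50,410],"gripper":0.5}]}}

```text
time: 2.63
ee_pos: [511.4, 214.4, 289.8]
eef_rot: [[1.0, -0.002, -0.028], [0.028, 0.001, 1.0], [-0.002, -1.0, 0.001]]
force: [-0.1, -0.5, -0.1]
grip_width: 0.503
```

```bash
python3 - <<'E'
from h import *
s,d=wcam();cv2.imwrite("pics/w2.png",d["frame"][:,:,::-1]);print(np.round(s["ee_pos"],1),np.round(s["qpos"],3))
print(np.round(proj(d,[[510,214,133],[584,214,133]])))
hs=cv2.cvtColor(d["frame"],cv2.COLOR_RGB2HSV)
for th in(190,215):
    m=((hs[...,1]<45)&(hs[...,2]>th)).astype(np.uint8)
    for c in cv2.findContours(m,0,cv2.CHAIN_APPROX_NONE)[0]:
        if cv2.contourArea(c)>300:
            r=cv2.minAreaRect(np.array([ray(d,q,133)[:2] for q in c[:,0]],np.float32));print(th,cv2.boundingRect(c),np.round(r[0],1),np.round(r[1],1),round(r[2],2))
E
```

```text
[511.4 214.4 289.8] [2.710e-01 2.540e-01 1.543e+00 1.000e-03 1.347e+00 2.430e-01]
[[319. 184.]
 [389. 186.]]
190 (378, 112, 22, 133) [581.6 218. ] [ 14.8 142.5] 1.55
190 (308, 111, 20, 137) [508.1 214.4] [ 20.2 147.4] 0.89
```

View pics/w2.png

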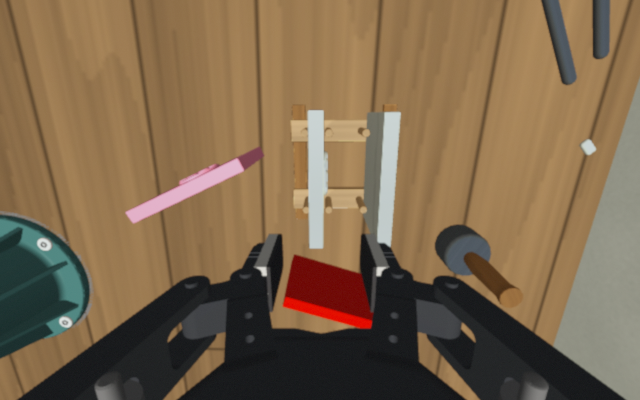

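The plaque's top is the white bar at (308–324, 111–248), with the rosette on its right side. It measures centre (508,214), length 147 (150 expected) at z 133, which agrees with the top camera to 2 mm. I'll go down and grip shallow, above the rosette.

Request:
{"api": "arm_command", "payload": {"series": [{"delta_rot":[0,0,0],"offset":[-3,40,0],"gripper":0.5},{"delta_rot":[0,0,0],"offset":[-3,80,0],"gripper":0.5},{"delta_rot":[0,0,0],"offset":[-3,115,0],"gripper":0.5},{"delta_rot":[0,0,0],"offset":[-3,140,0],"gripper":0.5},{"delta_rot":[0,0,0],"offset":[-3,155,0],"gripper":0.5},{"delta_rot":[0,0,0],"offset":[-3,165,0],"gripper":0.5},{"delta_rot":[0,0,0],"offset":[-3,171,0],"gripper":0.5},{"delta_rot":[0,0,0],"offset":[-3,171,0],"gripper":0.5},{"delta_rot":[0,0,0],"offset":[-3,171,0],"gripper":0.5}]}}

```text
time: 3.43
ee_pos: [508.8, 212.3, 119.9]
eef_rot: [[1.0, -0.001, -0.026], [0.026, 0.0, 1.0], [-0.001, -1.0, 0.0]]
force: [-0.1, 0.2, 0.2]
grip_width: 0.499
```

```bash
python3 - <<'E'
from h import *
s,d=wcam();a=get_image("scene")["frame"][80:230,300:460];print(np.round(s["ee_pos"],1),np.round(s["force"],1))
im=np.hstack([cv2.resize(a,(400,375),interpolation=cv2.INTER_CUBIC),cv2.resize(d["frame"][40:330,165:475],(400,375),interpolation=cv2.INTER_CUBIC)])
cv2.imwrite("pics/w3.png",im[:,:,::-1])
E
```

```text
[508.8 212.3 119.9] [-0.1  0.2  0.2]
```

View pics/w3.png

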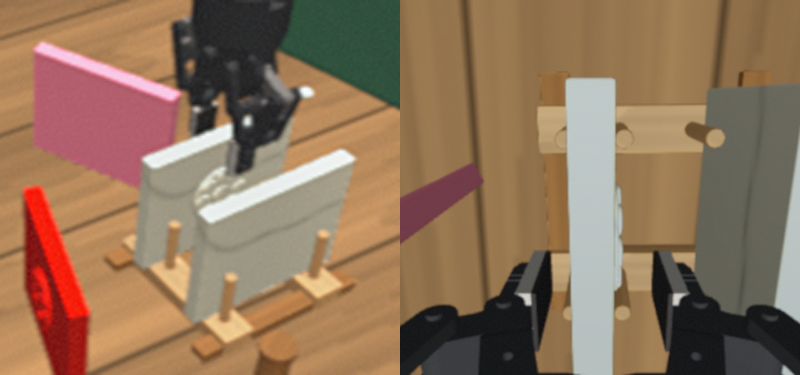

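The wrist half shows the plaque's top centre at col 591 and the pads' midpoint at col 601.5, so the plaque is about 4 mm towards -x of the jaws. The finger tips are above the rosette. I'll shift and close.

Request:
{"api": "arm_command", "payload": {"series": [{"delta_rot":[0,0,0],"offset":[-4,0,2],"gripper":0.5},{"delta_rot":[0,0,0],"offset":[-4,0,2],"gripper":0.6},{"delta_rot":[0,0,0],"offset":[-4,0,2],"gripper":0.7},{"delta_rot":[0,0,0],"offset":[-4,0,2],"gripper":0.75},{"delta_rot":[0,0,0],"offset":[-4,0,2],"gripper":0.8},{"delta_rot":[0,0,0],"offset":[-4,0,2],"gripper":1},{"delta_rot":[0,0,0],"offset":[-4,0,2],"gripper":1},{"delta_rot":[0,0,0],"offset":[-4,0,2],"gripper":1}], "grip_force": 60}}

```text
time: 4.2
ee_pos: [505.4, 214.9, 120.8]
eef_rot: [[1.0, 0.001, -0.027], [0.027, 0.001, 1.0], [0.001, -1.0, 0.001]]
force: [-0.1, -0.1, 4.8]
grip_width: 0.173
```

Request:
{"api": "arm_command", "payload": {"series": [{"delta_rot":[0,0,0],"offset":[0,-4,0],"gripper":1},{"delta_rot":[0,0,0],"offset":[0,-12,0],"gripper":1},{"delta_rot":[0,0,0],"offset":[0,-25,0],"gripper":1},{"delta_rot":[0,0,0],"offset":[0,-45,0],"gripper":1},{"delta_rot":[0,0,0],"offset":[0,-70,0],"gripper":1},{"delta_rot":[0,0,0],"offset":[0,-95,0],"gripper":1},{"delta_rot":[0,0,0],"offset":[0,-120,0],"gripper":1},{"delta_rot":[0,0,0],"offset":[0,-145,0],"gripper":1},{"delta_rot":[0,0,0],"offset":[0,-170,0],"gripper":1},{"delta_rot":[0,0,0],"offset":[0,-190,0],"gripper":1},{"delta_rot":[0,0,0],"offset":[0,-205,0],"gripper":1},{"delta_rot":[0,0,0],"offset":[0,-210,0],"gripper":1}]}}

```text
time: 5.2
ee_pos: [505.7, 214.8, 333.3]
eef_rot: [[1.0, 0.004, -0.026], [0.026, 0.002, 1.0], [0.004, -1.0, 0.002]]
force: [0.2, 1.1, -4.6]
grip_width: 0.176
```

```bash
python3 - <<'E'
from h import *
s,d=wcam();print(np.round(s["ee_pos"],1),np.round(s["force"],1),np.round(s["wrist_torque"],2),s["grip_width"])
# plaque in tool frame from wrist picture: top edge at unknown tool-y; show
H=np.array(d["hand_eye"]);cv2.imwrite("pics/w4.png",cv2.resize(d["frame"][20:400,160:480],(640,600)[0:2] if 0 else (505,600))[:,:,::-1])
E
```

```text
[505.7 214.8 333.3] [ 0.2  1.1 -4.6] [ 0.03 -0.09 -0.01] 0.17588482779493586
```

View pics/w4.png

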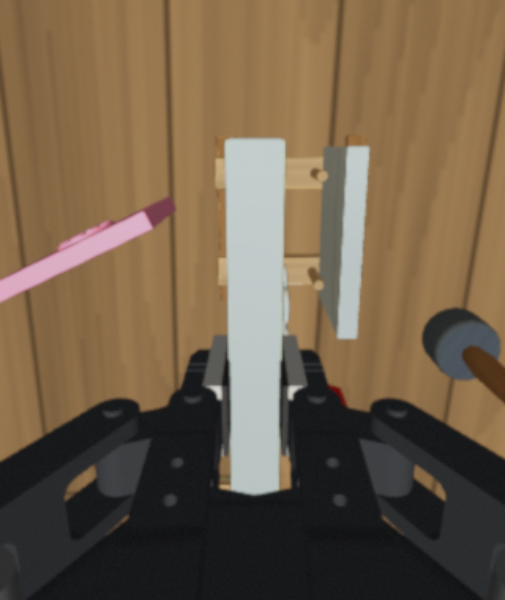

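The plaque is held cleanly. Its far end is 73.8 mm along tool z, so its centre is about 1.2 mm off towards -z_t. Plan: approach the bay from the -y side and lower the bottom edge in first near the +y wall. Then swing the plaque down, with the lower finger passing through the cut-out. Now I'll transfer it high and turn it 90°.

Request:
{"api": "arm_command", "payload": {"series": [{"delta_rot":[0,-7,0],"offset":[2,-27,-30],"gripper":1},{"delta_rot":[0,-14,0],"offset":[4,-27,-70],"gripper":1},{"delta_rot":[0,-21,0],"offset":[7,-27,-110],"gripper":1},{"delta_rot":[0,-28,0],"offset":[9,-27,-150],"gripper":1},{"delta_rot":[0,-35,0],"offset":[12,-27,-190],"gripper":1},{"delta_rot":[0,-42,0],"offset":[14,-27,-230],"gripper":1},{"delta_rot":[0,-49,0],"offset":[16,-27,-270],"gripper":1},{"delta_rot":[0,-56,0],"offset":[18,-27,-310],"gripper":1},{"delta_rot":[0,-63,0],"offset":[20,-27,-350],"gripper":1},{"delta_rot":[0,-70,0],"offset":[22,-27,-390],"gripper":1},{"delta_rot":[0,-77,0],"offset":[25,-27,-430],"gripper":1},{"delta_rot":[0,-84,0],"offset":[27,-27,-460],"gripper":1}]}}

```text
time: 6.25
ee_pos: [542.8, -236.9, 357.2]
eef_rot: [[0.148, 0.001, -0.989], [0.989, 0.004, 0.148], [0.004, -1.0, 0.0]]
force: [1.2, 0.8, -5.0]
grip_width: 0.17
```

```bash
cat >> h.py <<'E'
from scipy.spatial.transform import Rotation as Ro
BAY=np.array([546.8,-173.5,10.]);YAW=np.radians(1.6)
def want(alpha,piv,lat=0.,zc=-1.2,pt=(-8,102.5)):
    """tool pose with tool point pt=(x_t,y_t) at bay coords piv=(u,height over felt), alpha below horizontal"""
    a=np.radians(alpha);u=np.array([-np.sin(YAW),np.cos(YAW),0]);k=np.array([0,0,1.]);L=np.array([np.cos(YAW),np.sin(YAW),0])
    y=np.cos(a)*u-np.sin(a)*k;x=np.sin(a)*u+np.cos(a)*k;z=-L
    R=np.column_stack([x,y,z]);p=BAY+u*piv[0]+k*piv[1]+L*lat-R@np.array([pt[0],pt[1],zc]);return R,p
def move(R,p):
    s=sense();R0=np.array(s["eef_rot"]);print("q",np.round(s["qpos"],2),"pos",np.round(s["ee_pos"],1),"F",np.round(s["force"],1),"w",round(s["grip_width"],3))
    print("rot",np.round(Ro.from_matrix(R0.T@R).as_rotvec(degrees=True),1).tolist(),"off",np.round(R0.T@(p-np.array(s["ee_pos"])),1).tolist())
E
python3 - <<'E'
from h import *
for a,pv in((60,(0,150)),(40,(40,90)),(20,(56,40))):
    R,p=want(a,pv);print(a,np.round(p));move(R,p)
E
```

```text
60 [ 547. -218.  253.]
q [-0.53  0.27  1.36  0.    1.52 -1.95] pos [ 542.8 -236.9  357.2] F [ 1.2  0.8 -5. ] w 0.17
rot [2.7, -9.9, -29.7] off [19.0, 104.5, -1.2]
40 [ 547. -207.  172.]
q [-0.53  0.27  1.36  0.    1.52 -1.95] pos [ 542.8 -236.9  357.2] F [ 1.2  0.8 -5. ] w 0.17
rot [4.4, -9.4, -49.6] off [29.5, 185.3, 0.7]
20 [ 547. -211.   93.]
q [-0.53  0.27  1.36  0.    1.52 -1.95] pos [ 542.8 -236.9  357.2] F [ 1.2  0.8 -5. ] w 0.17
rot [6.2, -8.8, -69.6] off [25.1, 264.7, -0.1]
```

Request:
{"api": "arm_command", "payload": {"series": [{"delta_rot":[0.6,-1.3,-7],"offset":[5,10,0],"gripper":1},{"delta_rot":[1.2,-2.6,-14],"offset":[10,20,0],"gripper":1},{"delta_rot":[1.9,-4,-21],"offset":[15,35,0],"gripper":1},{"delta_rot":[2.5,-5.3,-28],"offset":[20,50,0],"gripper":1},{"delta_rot":[3.1,-6.6,-35],"offset":[25,65,0],"gripper":1},{"delta_rot":[3.7,-8,-42],"offset":[30,80,0],"gripper":1},{"delta_rot":[4.4,-9.4,-49.6],"offset":[30,95,0],"gripper":1},{"delta_rot":[4.4,-9.4,-49.6],"offset":[30,110,0.7],"gripper":1},{"delta_rot":[4.4,-9.4,-49.6],"offset":[30,110,0.7],"gripper":1},{"delta_rot":[4.4,-9.4,-49.6],"offset":[30,110,0.7],"gripper":1}]}}

```text
time: 7.08
ee_pos: [546.2, -206.4, 246.0]
eef_rot: [[-0.015, -0.022, -1.0], [0.644, 0.764, -0.027], [0.765, -0.644, 0.003]]
force: [0.6, 0.0, -4.5]
grip_width: 0.175
```

```bash
python3 - <<'E'
from h import *
for a,pv in((40,(40,60)),(20,(56,30))):
    R,p=want(a,pv);print(a,np.round(p));move(R,p)
d=get_image("top");s=get_image("scene")
cv2.imwrite("pics/t5.png",np.hstack([cv2.resize(d["frame"][120:320,330:530],(400,400)),cv2.resize(s["frame"][100:330,110:340],(400,400))])[:,:,::-1])
E
```

```text
40 [ 547. -207.  142.]
q [-0.81  0.66  1.31  0.56  1.85 -2.44] pos [ 546.2 -206.4  246. ] F [ 0.6  0.  -4.5] w 0.175
rot [-0.1, -0.2, -0.1] off [-79.8, 66.6, -0.6]
20 [ 547. -211.   83.]
q [-0.81  0.66  1.31  0.56  1.85 -2.44] pos [ 546.2 -206.4  246. ] F [ 0.6  0.  -4.5] w 0.175
rot [-0.0, -0.2, -20.1] off [-128.0, 101.7, -0.8]
```

View pics/t5.png

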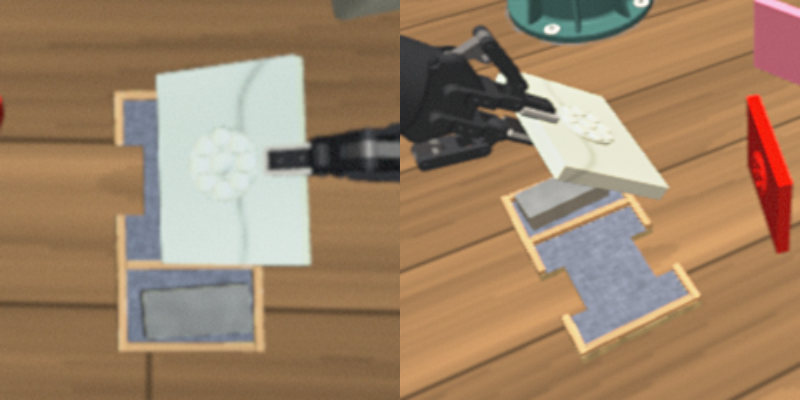

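The plaque is carved side up and tilted over the bay: its rosette is at (222,162) in the left half, and the gripper comes from the -y side. Going lower, to 20° tilt.

Request:
{"api": "arm_command", "payload": {"series": [{"delta_rot":[0,0,-2],"offset":[-15,12,0],"gripper":1},{"delta_rot":[0,0,-4],"offset":[-30,24,0],"gripper":1},{"delta_rot":[0,0,-7],"offset":[-45,36,0],"gripper":1},{"delta_rot":[0,0,-10],"offset":[-62,48,0],"gripper":1},{"delta_rot":[0,0,-13],"offset":[-80,62,0],"gripper":1},{"delta_rot":[0,0,-16],"offset":[-97,76,0],"gripper":1},{"delta_rot":[0,-0.1,-18],"offset":[-112,90,-0.8],"gripper":1},{"delta_rot":[0,-0.2,-20],"offset":[-122,97,-0.8],"gripper":1},{"delta_rot":[0,-0.2,-20],"offset":[-128,101,-0.8],"gripper":1},{"delta_rot":[0,-0.2,-20],"offset":[-128,101,-0.8],"gripper":1}]}}

```text
time: 8.02
ee_pos: [549.2, -212.2, 85.9]
eef_rot: [[-0.016, -0.027, -1.0], [0.35, 0.936, -0.031], [0.937, -0.351, -0.006]]
force: [0.1, 1.1, -5.6]
grip_width: 0.177
```

```bash
python3 - <<'E'
from h import *
for a,pv in((20,(56,0)),):
    R,p=want(a,pv);print(a,np.round(p));move(R,p)
s=sense();d=get_image("top");R=np.array(s["eef_rot"]);P=np.array(s["ee_pos"])
# predicted carved-face corners in top view vs seen
pr=proj(d,[P+R@np.array([8,y,-1.2+z]) for y in(-12.5,102.5) for z in(-75,75)]);print(np.round(pr,1).tolist())
im=cv2.resize(d["frame"][140:300,360:520],None,fx=4,fy=4,interpolation=cv2.INTER_CUBIC)[:600]
for q in pr: cv2.drawMarker(im,tuple(int(v) for v in ((q-[360,140])*4+1.5)),(255,0,0),0,14,1)
cv2.imwrite("pics/t6.png",im[:,:,::-1])
hs=cv2.cvtColor(d["frame"],cv2.COLOR_RGB2HSV);m=((hs[...,1]<40)&(hs[...,2]>165)).astype(np.uint8);m[:,:370]=0;m[:,480:]=0;m[:140]=0;m[300:]=0
c=max(cv2.findContours(m,0,2)[0],key=cv2.contourArea);print(np.round(cv2.boxPoints(cv2.minAreaRect(c)),1).tolist())
E
```

```text
20 [ 547. -211.   53.]
q [-0.87  1.03  1.24  0.67  1.9  -2.62] pos [ 549.2 -212.2   85.9] F [ 0.1  1.1 -5.6] w 0.177
rot [-0.0, 0.4, -0.5] off [-30.8, 12.8, 2.7]
[[457.0, 162.8], [459.7, 248.2], [393.3, 167.0], [395.1, 248.0]]
[[392.6000061035156, 163.3000030517578], [465.20001220703125, 161.6999969482422], [467.1000061035156, 246.8000030517578], [394.5, 248.39999389648438]]
```

View pics/t6.png

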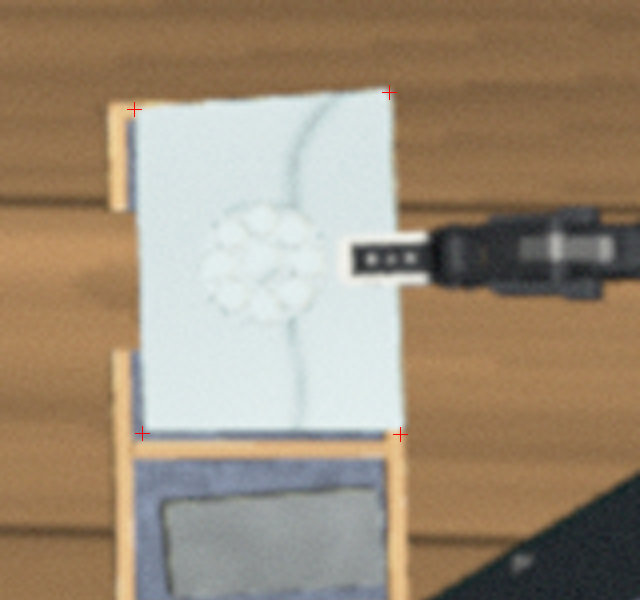

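The predicted carved-face corners (red) match the plaque to within about 1 mm. The top camera puts the plaque about 0.9 mm further +x than predicted, so I'll use its frame for both plaque and bay. Next, down to just above the felt.

```bash
sed -i 's/^BAY=.*/BAY=np.array([547.5,-173.7,10.]);YAW=np.radians(1.6)/; s/zc=-1.2/zc=-2.0/' h.py; python3 - <<'E'
from h import *
for a,pv in((20,(54,3)),(15,(55,3))): move(*want(a,pv))
E
```

```text
q [-0.87  1.03  1.24  0.67  1.91 -2.62] pos [ 549.5 -212.2   87.3] F [ 0.1 -0.  -5.7] w 0.176
rot [-0.0, 0.4, -0.5] off [-30.0, 10.2, 3.1]
q [-0.87  1.03  1.24  0.67  1.91 -2.62] pos [ 549.5 -212.2   87.3] F [ 0.1 -0.  -5.7] w 0.176
rot [-0.0, 0.4, -5.5] off [-38.7, 10.9, 3.2]
```

Request:
{"api": "arm_command", "payload": {"series": [{"delta_rot":[0,0.4,-0.5],"offset":[-5,2,3],"gripper":1},{"delta_rot":[0,0.4,-0.5],"offset":[-12,4,3],"gripper":1},{"delta_rot":[0,0.4,-0.5],"offset":[-18,6,3],"gripper":1},{"delta_rot":[0,0.4,-0.5],"offset":[-23,8,3],"gripper":1},{"delta_rot":[0,0.4,-0.5],"offset":[-27,9,3],"gripper":1},{"delta_rot":[0,0.4,-0.5],"offset":[-30,10,3],"gripper":1},{"delta_rot":[0,0.4,-0.5],"offset":[-30,10,3],"gripper":1},{"delta_rot":[0,0.4,-0.5],"offset":[-30,10,3],"gripper":1}]}}

```text
time: 8.73
ee_pos: [546.6, -213.4, 55.5]
eef_rot: [[-0.01, -0.027, -1.0], [0.342, 0.939, -0.028], [0.94, -0.342, 0.0]]
force: [-0.8, 0.5, -5.2]
grip_width: 0.176
```

```bash
python3 - <<'E'
from h import *
for a,pv in((20,(54,-1)),(15,(55,0)),(12,(56,0))): move(*want(a,pv))
print(np.round(sense()["wrist_torque"],2))
E
```

```text
q [-0.87  1.08  1.24  0.66  1.89 -2.64] pos [ 546.6 -213.4   55.5] F [-0.8  0.5 -5.2] w 0.176
rot [-0.0, -0.0, 0.0] off [-3.6, 1.4, 0.0]
q [-0.87  1.08  1.24  0.66  1.89 -2.64] pos [ 546.6 -213.4   55.5] F [-0.8  0.5 -5.2] w 0.176
rot [-0.0, -0.0, -5.0] off [-11.3, 1.7, 0.0]
q [-0.87  1.08  1.24  0.66  1.89 -2.64] pos [ 546.6 -213.4   55.5] F [-0.8  0.5 -5.2] w 0.176
rot [-0.0, -0.0, -8.0] off [-16.3, 2.8, 0.0]
[-1.54 -0.1   0.02]
```

Request:
{"api": "arm_command", "payload": {"series": [{"delta_rot":[0,0,0],"offset":[-1,0.4,0],"gripper":1},{"delta_rot":[0,0,0],"offset":[-2,0.8,0],"gripper":1},{"delta_rot":[0,0,0],"offset":[-2,0.8,0],"gripper":1}]}}

```text
time: 8.98
ee_pos: [546.6, -213.3, 53.3]
eef_rot: [[-0.01, -0.027, -1.0], [0.342, 0.939, -0.028], [0.94, -0.342, 0.0]]
force: [0.2, -0.0, -5.2]
grip_width: 0.172
```

Request:
{"api": "arm_command", "payload": {"series": [{"delta_rot":[0,0,0],"offset":[-1,0.4,0],"gripper":1},{"delta_rot":[0,0,0],"offset":[-1,0.4,0],"gripper":1}]}}

```text
time: 9.15
ee_pos: [546.6, -213.3, 52.7]
eef_rot: [[-0.01, -0.026, -1.0], [0.341, 0.94, -0.028], [0.94, -0.341, -0.0]]
force: [-0.2, -0.5, -3.8]
grip_width: 0.174
```

Request:
{"api": "arm_command", "payload": {"series": [{"delta_rot":[0,0,0],"offset":[-1,0.4,0],"gripper":1},{"delta_rot":[0,0,0],"offset":[-1,0.4,0],"gripper":1}]}}

```text
time: 9.32
ee_pos: [546.7, -213.4, 52.3]
eef_rot: [[-0.011, -0.026, -1.0], [0.34, 0.94, -0.028], [0.94, -0.34, -0.001]]
force: [0.6, -1.4, -0.1]
grip_width: 0.17
```

Contact with the felt came at the predicted height. Now I'll swing down about the bottom edge to 13°, still gripped.

```bash
python3 - <<'E'
from h import *
for a,pv in((17,(54.5,0.3)),(13,(56,0.3)),): move(*want(a,pv))
E
```

```text
q [-0.87  1.08  1.24  0.66  1.88 -2.64] pos [ 546.7 -213.4   52.3] F [ 0.6 -1.4 -0.1] w 0.17
rot [0.0, 0.1, -2.9] off [-4.6, 0.0, 0.1]
q [-0.87  1.08  1.24  0.66  1.88 -2.64] pos [ 546.7 -213.4   52.3] F [ 0.6 -1.4 -0.1] w 0.17
rot [0.0, 0.1, -6.9] off [-11.3, 1.5, 0.1]
```

Request:
{"api": "arm_command", "payload": {"series": [{"delta_rot":[0,0,-1],"offset":[-1.5,0,0],"gripper":1},{"delta_rot":[0,0,-2],"offset":[-3,0,0],"gripper":1},{"delta_rot":[0,0,-3],"offset":[-4.7,0,0],"gripper":1},{"delta_rot":[0,0,-4],"offset":[-6.5,0.4,0],"gripper":1},{"delta_rot":[0,0,-5],"offset":[-8.2,0.8,0],"gripper":1},{"delta_rot":[0,0.1,-6],"offset":[-9.8,1.2,0],"gripper":1},{"delta_rot":[0,0.1,-7],"offset":[-11.3,1.5,0],"gripper":1},{"delta_rot":[0,0.1,-7],"offset":[-11.3,1.5,0],"gripper":1},{"delta_rot":[0,0.1,-7],"offset":[-11.3,1.5,0],"gripper":1}]}}

```text
time: 10.07
ee_pos: [546.6, -216.8, 45.4]
eef_rot: [[-0.008, -0.027, -1.0], [0.217, 0.976, -0.029], [0.976, -0.217, -0.002]]
force: [-2.4, -4.5, 17.6]
grip_width: 0.172
```

```bash
python3 - <<'E'
from h import *
for a,pv in((13,(56,0)),): move(*want(a,pv))
s=get_image("scene");d=get_image("top");w=get_image("wrist")
f=lambda i,y,x,h,ww:cv2.resize(i["frame"][y:y+h,x:x+ww],(400,400),interpolation=cv2.INTER_CUBIC)
cv2.imwrite("pics/t7.png",np.hstack([f(s,180,130,130,170),f(d,140,370,130,130)])[:,:,::-1])
E
```

```text
q [-0.88  1.17  1.18  0.71  1.98 -2.65] pos [ 546.6 -216.8   45.4] F [-2.4 -4.5 17.6] w 0.172
rot [-0.0, 0.1, 0.4] off [-4.2, 2.0, -0.1]
```

View pics/t7.png

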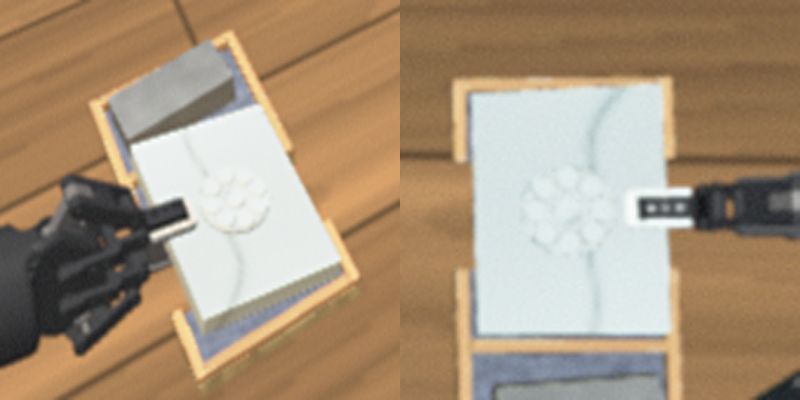

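The reading shows 17.6 N upward and the tool about 4 mm above its target, so something is in contact early. I'll use the moment to find where the contact is.

```bash
python3 - <<'E'
from h import *
s=sense();print(np.round(s["force"],2),np.round(s["wrist_torque"],2))
F=np.array(s["force"])-[0,0,-5.3];T=np.array(s["wrist_torque"]);print("T",T,"tau_w -1.54 => dTx",T[0]+1.54,"lever y from Fz",(T[0]+1.54)/F[2],"weight lever",1.54/5.2)
d=get_image("top");R=np.array(s["eef_rot"]);P=np.array(s["ee_pos"])
print(np.round(proj(d,[P+R@np.array([8,y,-2+z]) for y in(-12.5,102.5) for z in(-75,75)]),1).tolist())
hs=cv2.cvtColor(d["frame"],cv2.COLOR_RGB2HSV)
m=((hs[...,1]<40)&(hs[...,2]>165)).astype(np.uint8);m[:,:380]=0;m[:,480:]=0;m[:140]=0;m[300:]=0
c=max(cv2.findContours(m,0,2)[0],key=cv2.contourArea);print(np.round(cv2.approxPolyDP(c,4,True)[:,0]).tolist())
for nm,z in(("plate corners as seen, cast at",26+0),):print([np.round(ray(d,q[0],z)[:2]).tolist() for q in cv2.approxPolyDP(c,4,True)])
E
```

```text
[-1.72 -4.63 16.55] [-0.4   0.37  0.19]
T [-0.40330526  0.3715418   0.19377387] tau_w -1.54 => dTx 1.1366947362270676 lever y from Fz 0.05201917473101865 weight lever 0.29615384615384616
[[455.1, 167.2], [457.5, 248.5], [392.8, 169.9], [394.5, 248.6]]
[[454, 167], [393, 170], [395, 248], [457, 247], [456, 215], [464, 211], [446, 208], [448, 203], [464, 202], [456, 200]]
[[628.0, -230.0], [621.0, -114.0], [472.0, -119.0], [476.0, -235.0], [537.0, -233.0], [544.0, -249.0], [550.0, -215.0], [559.0, -218.0], [562.0, -249.0], [565.0, -234.0]]
```

The extra force acts about 185 mm behind the TCP, so the wrist or gripper body is touching the bench, not the plaque. I'll back off to a steeper 16° with the edge on the felt.

```bash
python3 - <<'E'
from h import *
for a,pv in((16,(56,4)),(16,(56,0)),): move(*want(a,pv))
E
```

```text
q [-0.88  1.17  1.18  0.71  1.98 -2.65] pos [ 546.6 -216.8   45.3] F [-2.3 -4.7 17.6] w 0.174
rot [-0.0, 0.1, 3.4] off [5.1, 1.6, -0.1]
q [-0.88  1.17  1.18  0.71  1.98 -2.65] pos [ 546.6 -216.8   45.3] F [-2.3 -4.7 17.6] w 0.174
rot [-0.0, 0.1, 3.4] off [1.2, 2.5, -0.1]
```

Request:
{"api": "arm_command", "payload": {"series": [{"delta_rot":[0,0.1,1.7],"offset":[3,1,0],"gripper":1},{"delta_rot":[0,0.1,3.4],"offset":[5,1.6,0],"gripper":1},{"delta_rot":[0,0.1,3.4],"offset":[5,1.6,0],"gripper":1},{"delta_rot":[0,0.1,3.4],"offset":[3,2,0],"gripper":1},{"delta_rot":[0,0.1,3.4],"offset":[2,2.3,0],"gripper":1},{"delta_rot":[0,0.1,3.4],"offset":[1.2,2.5,0],"gripper":1},{"delta_rot":[0,0.1,3.4],"offset":[1.2,2.5,0],"gripper":1}]}}

```text
time: 10.85
ee_pos: [546.4, -213.8, 45.8]
eef_rot: [[-0.008, -0.027, -1.0], [0.274, 0.961, -0.028], [0.962, -0.274, 0.0]]
force: [0.5, 0.4, -2.4]
grip_width: 0.174
```

```bash
python3 - <<'E'
from h import *
move(*want(16,(56,0)));s=sense();print(np.round(s["wrist_torque"],2),s["time"])
E
```

```text
q [-0.88  1.13  1.21  0.69  1.93 -2.65] pos [ 546.4 -213.8   45.8] F [ 0.5  0.4 -2.4] w 0.174
rot [-0.0, -0.0, 0.1] off [0.1, -0.3, -0.2]
[-0.87 -0.16 -0.05] 10.85
```

The wrist is clear now: tilt 16°, bottom edge on the felt, arm carrying part of the weight. Next I'll open the jaws slowly while raising the tool by half the opening, so the lower finger keeps the plaque supported.

Request:
{"api": "arm_command", "payload": {"series": [{"delta_rot":[0,0,0],"offset":[0.6,0,0],"gripper":0.81},{"delta_rot":[0,0,0],"offset":[1.2,0,0],"gripper":0.8},{"delta_rot":[0,0,0],"offset":[2.4,0,0],"gripper":0.77},{"delta_rot":[0,0,0],"offset":[3.7,0,0],"gripper":0.74},{"delta_rot":[0,0,0],"offset":[5,0,0],"gripper":0.71},{"delta_rot":[0,0,0],"offset":[6.2,0,0],"gripper":0.68},{"delta_rot":[0,0,0],"offset":[7.5,0,0],"gripper":0.65},{"delta_rot":[0,0,0],"offset":[8.8,0,0],"gripper":0.62},{"delta_rot":[0,0,0],"offset":[10.1,0,0],"gripper":0.59},{"delta_rot":[0,0,0],"offset":[11.3,0,0],"gripper":0.56},{"delta_rot":[0,0,0],"offset":[12.6,0,0],"gripper":0.53},{"delta_rot":[0,0,0],"offset":[13.9,0,0],"gripper":0.5}]}}

```text
time: 11.85
ee_pos: [546.3, -209.9, 59.3]
eef_rot: [[-0.008, -0.027, -1.0], [0.274, 0.961, -0.028], [0.962, -0.274, 0.0]]
force: [0.8, 1.2, -3.5]
grip_width: 0.499
```

```bash
cat >> h.py <<'E'
def plate(d,q=(26,26)):
    hs=cv2.cvtColor(d["frame"],cv2.COLOR_RGB2HSV);m=((hs[...,1]<40)&(hs[...,2]>165)).astype(np.uint8);m[:,:380]=0;m[:,480:]=0;m[:140]=0;m[300:]=0
    c=max(cv2.findContours(m,0,2)[0],key=cv2.contourArea);return np.round(cv2.boxPoints(cv2.minAreaRect(c))).tolist()
E
python3 - <<'E'
from h import *
s=sense();print(np.round(s["ee_pos"],1),np.round(s["force"],1),np.round(s["wrist_torque"],2),s["grip_width"])
d=get_image("top");sc=get_image("scene")
print(plate(d))
f=lambda i,y,x,h,ww:cv2.resize(i["frame"][y:y+h,x:x+ww],(400,400),interpolation=cv2.INTER_CUBIC)
cv2.imwrite("pics/t8.png",np.hstack([f(sc,180,130,130,170),f(d,140,370,130,130)])[:,:,::-1])
E
```

```text
[ 546.3 -209.9   59.3] [ 0.8  1.2 -3.5] [-0.93 -0.05  0.05] 0.4990226701657336
[[391.0, 168.0], [462.0, 167.0], [464.0, 248.0], [394.0, 250.0]]
```

View pics/t8.png

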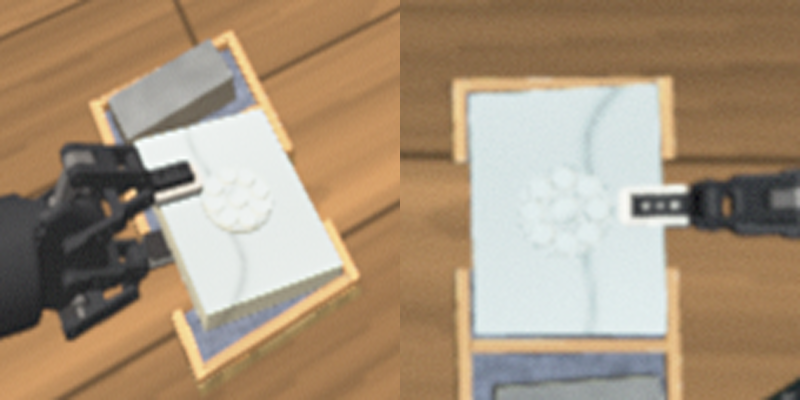

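The plaque rests on the lower finger, with the upper finger off it and the rosette clear. The plaque has slid to near the +y wall (crop col 467) and is centred between the two end walls. I'll keep opening while moving straight up.

Request:
{"api": "arm_command", "payload": {"series": [{"delta_rot":[0,0,0],"offset":[1.2,-0.3,0],"gripper":0.47},{"delta_rot":[0,0,0],"offset":[2.4,-0.7,0],"gripper":0.445},{"delta_rot":[0,0,0],"offset":[3.6,-1,0],"gripper":0.415},{"delta_rot":[0,0,0],"offset":[4.7,-1.3,0],"gripper":0.39},{"delta_rot":[0,0,0],"offset":[5.9,-1.7,0],"gripper":0.36},{"delta_rot":[0,0,0],"offset":[7,-2,0],"gripper":0.335},{"delta_rot":[0,0,0],"offset":[8.2,-2.3,0],"gripper":0.305},{"delta_rot":[0,0,0],"offset":[9.4,-2.7,0],"gripper":0.28},{"delta_rot":[0,0,0],"offset":[10.5,-3,0],"gripper":0.25},{"delta_rot":[0,0,0],"offset":[11.7,-3.3,0],"gripper":0.225},{"delta_rot":[0,0,0],"offset":[12.8,-3.6,0],"gripper":0.2},{"delta_rot":[0,0,0],"offset":[13.8,-3.9,0],"gripper":0.18}]}}

```text
time: 12.95
ee_pos: [546.3, -209.9, 73.8]
eef_rot: [[-0.008, -0.027, -1.0], [0.274, 0.961, -0.028], [0.962, -0.274, -0.0]]
force: [0.1, 1.0, -4.1]
grip_width: 0.82
```

```bash
cat >> h.py <<'E'
def edge(d,h):
    """far (+y wall side) edge and near edge of the carved face in the top view, at bay height h, away from the finger"""
    hs=cv2.cvtColor(d["frame"],cv2.COLOR_RGB2HSV);g=((hs[...,1]<40)&(hs[...,2]>165));out=[]
    for r in(178,190,228,240):
        x=np.nonzero(g[r,380:480])[0]+380
        out.append([round((np.array([-np.sin(YAW),np.cos(YAW),0])@(ray(d,(c,r),hh+10)-BAY)),1) for c,hh in((x.min()-.5,h[0]),(x.max()+.5,h[1]))])
    return out
E
python3 - <<'E'
from h import *
s=sense();print(np.round(s["ee_pos"],1),np.round(s["force"],1),np.round(s["wrist_torque"],2),s["grip_width"])
t=np.radians(16);d=get_image("top");print("far,near face edge u:",edge(d,(16*np.cos(t),16*np.cos(t)+115*np.sin(t))),"for pivot 57: far",57+16*np.sin(t),"near",57-115*np.cos(t)+16*np.sin(t))
# camera view of the lower finger tip in tool frame
w=get_image("wrist");cv2.imwrite("pics/w9.png",w["frame"][:,:,::-1])
E
```

```text
[ 546.3 -209.9   73.8] [ 0.1  1.  -4.1] [-0.87  0.01  0.04] 0.8195561297677275
far,near face edge u: [[np.float64(55.3), np.float64(-57.1)], [np.float64(55.8), np.float64(-56.4)], [np.float64(53.5), np.float64(-57.9)], [np.float64(53.9), np.float64(-57.3)]] for pivot 57: far 61.410197693071986 near -49.13489733983469
```

After opening, the top camera puts the plaque's pivot edge at u ≈ 50 instead of 57.5, because the pads dragged it back. The steep finger can push it forward again. Next I'll steepen the gripper about the supported edge.

```bash
python3 - <<'E'
from h import *
for b in(30,45,60): move(*want(b,(-60.5,32),pt=(-36.5,-14.6)))
E
```

```text
q [-0.87  1.09  1.23  0.7   1.95 -2.63] pos [ 546.4 -210.    73.9] F [-1.5  0.5 -3.6] w 0.821
rot [-0.0, 0.0, 14.1] off [-5.5, 8.4, -0.2]
q [-0.87  1.09  1.23  0.7   1.95 -2.63] pos [ 546.4 -210.    73.9] F [-1.5  0.5 -3.6] w 0.821
rot [-0.0, 0.0, 29.1] off [-12.6, 15.9, -0.2]
q [-0.87  1.09  1.23  0.7   1.95 -2.63] pos [ 546.4 -210.    73.9] F [-1.5  0.5 -3.6] w 0.821
rot [-0.0, 0.0, 44.1] off [-21.3, 21.3, -0.2]
```

Request:
{"api": "arm_command", "payload": {"series": [{"delta_rot":[0,0,4.7],"offset":[-1.5,2.8,0],"gripper":0.18},{"delta_rot":[0,0,9.4],"offset":[-3.3,5.7,0],"gripper":0.18},{"delta_rot":[0,0,14.1],"offset":[-5.3,8.4,0],"gripper":0.18},{"delta_rot":[0,0,19.1],"offset":[-7.5,11.1,0],"gripper":0.18},{"delta_rot":[0,0,24.1],"offset":[-9.9,13.6,0],"gripper":0.18},{"delta_rot":[0,0,29.1],"offset":[-12.6,15.9,0],"gripper":0.18},{"delta_rot":[0,0,34.1],"offset":[-15.4,18,0],"gripper":0.18},{"delta_rot":[0,0,39.1],"offset":[-18.3,19.8,0],"gripper":0.18},{"delta_rot":[0,0,44.1],"offset":[-21.3,21.3,0],"gripper":0.18},{"delta_rot":[0,0,44.1],"offset":[-21.3,21.3,0],"gripper":0.18}]}}

```text
time: 13.88
ee_pos: [546.0, -193.3, 49.6]
eef_rot: [[-0.027, -0.014, -1.0], [0.867, 0.497, -0.031], [0.497, -0.868, -0.001]]
force: [-0.5, 0.1, -1.0]
grip_width: 0.818
```

```bash
python3 - <<'E'
from h import *
E=lambda p,t:(p-115*np.cos(np.radians(t)),115*np.sin(np.radians(t)))
s=sense();t=np.radians(16);d=get_image("top");print("edges:",np.array(edge(d,(16*np.cos(t),16*np.cos(t)+115*np.sin(t)))).tolist(),np.round(s["wrist_torque"],2))
for p,th,ss in((50,16,-14.6),(55,16,-14.6),(55,16,-7),(57,10,-7)): print(p,th,ss);move(*want(60,E(p,th),pt=(-36.5,ss)))
E
```

```text
edges: [[61.1, -49.8], [61.5, -50.9], [61.1, -50.7], [61.5, -51.8]] [-0.48 -0.03  0.07]
50 16 -14.6
q [-0.7   0.72  1.55  0.4   1.27 -2.5 ] pos [ 546.  -193.8   49.2] F [-0.4 -1.3 -2.1] w 0.822
rot [-0.0, 0.2, 0.0] off [-2.3, 0.9, -0.0]
55 16 -14.6
q [-0.7   0.72  1.55  0.4   1.27 -2.5 ] pos [ 546.  -193.8   49.2] F [-0.4 -1.3 -2.1] w 0.822
rot [-0.0, 0.2, 0.0] off [2.0, 3.4, -0.0]
55 16 -7
q [-0.7   0.72  1.55  0.4   1.27 -2.5 ] pos [ 546.  -193.8   49.2] F [-0.4 -1.3 -2.1] w 0.822
rot [-0.0, 0.2, 0.0] off [2.0, -4.2, -0.0]
57 10 -7
q [-0.7   0.72  1.55  0.4   1.27 -2.5 ] pos [ 546.  -193.8   49.2] F [-0.4 -1.3 -2.1] w 0.822
rot [-0.0, 0.2, 0.0] off [-4.5, 5.6, -0.0]
```

```bash
cat >> h.py <<'E'
def corners(d,x0,x1,y0,y1,v=175,n=4.):
    hs=cv2.cvtColor(d["frame"],cv2.COLOR_RGB2HSV);m=((hs[...,1]<45)&(hs[...,2]>v)).astype(np.uint8);q=np.zeros_like(m);q[y0:y1,x0:x1]=m[y0:y1,x0:x1]
    c=max(cv2.findContours(q,0,2)[0],key=cv2.contourArea);return cv2.approxPolyDP(c,n,True)[:,0].astype(float)
def tri(a,pa,b,pb):
    M=[]
    for d,p in((a,pa),(b,pb)):
        c=ray(d,p,1e3);v=ray(d,p,0)-c;v/=np.linalg.norm(v);M.append((c,v))
    A=np.column_stack([M[0][1],-M[1][1]]);k=np.linalg.lstsq(A,M[1][0]-M[0][0],rcond=None)[0];P=M[0][0]+k[0]*M[0][1];Q=M[1][0]+k[1]*M[1][1];return (P+Q)/2,np.linalg.norm(P-Q)
E
python3 - <<'E'
from h import *
s=get_image("scene");t=get_image("top")
for v in(175,200,215): print(v,corners(s,150,300,190,300,v).tolist())
print(corners(t,380,480,140,300,165).tolist())
E
```

```text
175 [[240.0, 215.0], [228.0, 223.0], [236.0, 231.0], [234.0, 239.0], [216.0, 231.0], [194.0, 245.0], [217.0, 287.0], [275.0, 265.0]]
200 [[240.0, 215.0], [229.0, 223.0], [237.0, 233.0], [234.0, 239.0], [214.0, 232.0], [195.0, 243.0], [216.0, 284.0], [275.0, 265.0]]
215 [[240.0, 215.0], [229.0, 223.0], [237.0, 232.0], [234.0, 239.0], [215.0, 232.0], [196.0, 242.0], [217.0, 282.0], [275.0, 265.0]]
[[453.0, 167.0], [392.0, 170.0], [393.0, 249.0], [456.0, 247.0], [455.0, 216.0], [419.0, 211.0], [419.0, 203.0], [429.0, 197.0], [454.0, 194.0]]
```

```bash
python3 - <<'E'
from h import *
s=get_image("scene");t=get_image("top")
P,e=tri(t,(453.5,166.5),s,(216.5,284));Q,f=tri(t,(391.5,169.5),s,(275.5,265.5));print(np.round(P,1),round(e,1),np.round(Q,1),round(f,1),"len",np.linalg.norm(P-Q),"tilt",np.degrees(np.arcsin((P-Q)[2]/115)))
E
```

```text
[ 624.6 -223.6   55.9] 3.0 [ 621.2 -111.8   28.6] 2.8 len 115.14142410673585 tilt 13.718034368436747
```

Triangulating the +x corners gives 115.1 mm (115 expected), a tilt of about 14° and a pivot at u≈56. The supported edge lies on the lower pad about 8 mm behind the tip, as the model says. Next I'll work out the lowering path.

```bash
python3 - <<'E'
from h import *
E=lambda p,t:(p-115*np.cos(np.radians(t)),115*np.sin(np.radians(t)))
for p,th,ss in((56,14,-7.8),(56.5,10,-7),(57,6,-6),(57.2,3,-5),(57.5,0,-4.5)): print(p,th,ss);move(*want(60,E(p,th),pt=(-36.5,ss)))
E
```

```text
56 14 -7.8
q [-0.7   0.72  1.55  0.4   1.27 -2.5 ] pos [ 546.  -196.1   47.1] F [-0.5 -1.4 -2.1] w 0.819
rot [0.0, -0.0, 0.1] off [3.1, -0.8, -0.1]
56.5 10 -7
q [-0.7   0.72  1.55  0.4   1.27 -2.5 ] pos [ 546.  -196.1   47.1] F [-0.5 -1.4 -2.1] w 0.819
rot [0.0, -0.0, 0.1] off [-1.9, 4.6, -0.1]
57 6 -6
q [-0.7   0.72  1.55  0.4   1.27 -2.5 ] pos [ 546.  -196.1   47.1] F [-0.5 -1.4 -2.1] w 0.819
rot [0.0, -0.0, 0.1] off [-6.4, 10.2, -0.1]
57.2 3 -5
q [-0.7   0.72  1.55  0.4   1.27 -2.5 ] pos [ 546.  -196.1   47.1] F [-0.5 -1.4 -2.1] w 0.819
rot [0.0, -0.0, 0.1] off [-9.6, 14.3, -0.1]
57.5 0 -4.5
q [-0.7   0.72  1.55  0.4   1.27 -2.5 ] pos [ 546.  -196.1   47.1] F [-0.5 -1.4 -2.1] w 0.819
rot [0.0, -0.0, 0.1] off [-12.5, 19.0, -0.1]
```

Request:
{"api": "arm_command", "payload": {"series": [{"delta_rot":[0,0,0],"offset":[-0.6,1.5,0],"gripper":0.18},{"delta_rot":[0,0,0],"offset":[-1.2,3,0],"gripper":0.18},{"delta_rot":[0,0,0],"offset":[-1.9,4.6,0],"gripper":0.18},{"delta_rot":[0,0,0],"offset":[-3,6,0],"gripper":0.18},{"delta_rot":[0,0,0],"offset":[-4.2,7.5,0],"gripper":0.18},{"delta_rot":[0,0,0],"offset":[-5.3,8.8,0],"gripper":0.18},{"delta_rot":[0,0,0],"offset":[-6.4,10.2,0],"gripper":0.18},{"delta_rot":[0,0,0],"offset":[-6.4,10.2,0],"gripper":0.18},{"delta_rot":[0,0,0],"offset":[-6.4,10.2,0],"gripper":0.18}]}}

```text
time: 14.88
ee_pos: [545.9, -196.4, 35.0]
eef_rot: [[-0.023, -0.014, -1.0], [0.865, 0.502, -0.027], [0.502, -0.865, 0.0]]
force: [0.0, -2.7, -2.2]
grip_width: 0.824
```

```bash
python3 - <<'E'
from h import *
E=lambda p,t:(p-115*np.cos(np.radians(t)),115*np.sin(np.radians(t)))
s=get_image("scene");t=get_image("top")
print(np.round(corners(s,150,300,190,310,205)).tolist(),corners(t,380,480,140,300,165).tolist())
print(np.round(edge(t,(16,26)),1).tolist(),np.round(sense()["wrist_torque"],2))
for p,th,ss in((57,6,-6),(57.2,3,-5),(57.5,0,-4.5)): print(p,th,ss);move(*want(60,E(p,th),pt=(-36.5,ss)))
E
```

```text
[[241.0, 216.0], [229.0, 219.0], [236.0, 237.0], [233.0, 245.0], [218.0, 237.0], [195.0, 249.0], [217.0, 289.0], [275.0, 265.0]] [[452.0, 168.0], [392.0, 170.0], [393.0, 249.0], [456.0, 246.0], [455.0, 216.0], [418.0, 210.0], [427.0, 198.0], [454.0, 195.0]]
[[61.1, -54.6], [61.6, -55.8], [61.1, -55.5], [59.7, -56.7]] [-0.59  0.04 -0.  ]
57 6 -6
q [-0.7   0.74  1.55  0.4   1.25 -2.51] pos [ 545.9 -196.4   35.1] F [-0.4 -1.3 -3.8] w 0.815
rot [-0.0, -0.0, 0.1] off [-0.1, -0.0, -0.2]
57.2 3 -5
q [-0.7   0.74  1.55  0.4   1.25 -2.51] pos [ 545.9 -196.4   35.1] F [-0.4 -1.3 -3.8] w 0.815
rot [-0.0, -0.0, 0.1] off [-3.4, 4.0, -0.2]
57.5 0 -4.5
q [-0.7   0.74  1.55  0.4   1.25 -2.51] pos [ 545.9 -196.4   35.1] F [-0.4 -1.3 -3.8] w 0.815
rot [-0.0, -0.0, 0.1] off [-6.3, 8.8, -0.2]
```

Request:
{"api": "arm_command", "payload": {"series": [{"delta_rot":[0,0,0],"offset":[-1.1,1.3,0],"gripper":0.18},{"delta_rot":[0,0,0],"offset":[-2.2,2.6,0],"gripper":0.18},{"delta_rot":[0,0,0],"offset":[-3.4,4,0],"gripper":0.18},{"delta_rot":[0,0,0],"offset":[-4.4,5.6,0],"gripper":0.18},{"delta_rot":[0,0,0],"offset":[-5,6.5,0],"gripper":0.18},{"delta_rot":[0,0,0],"offset":[-5,6.5,0],"gripper":0.18},{"delta_rot":[0,0,0],"offset":[-5,6.5,0],"gripper":0.18}]}}

```text
time: 15.57
ee_pos: [546.0, -197.4, 26.9]
eef_rot: [[-0.023, -0.014, -1.0], [0.865, 0.502, -0.027], [0.502, -0.865, 0.0]]
force: [0.0, -1.4, -2.6]
grip_width: 0.82
```

```bash
python3 - <<'E'
from h import *
E=lambda p,t:(p-115*np.cos(np.radians(t)),115*np.sin(np.radians(t)))
s=get_image("scene");t=get_image("top")
a=corners(s,150,300,190,310,205);b=corners(t,380,480,140,300,165);print(a.tolist(),b.tolist())
n=min(a,key=lambda q:np.hypot(*(q-[217,290])));m=min(b,key=lambda q:np.hypot(*(q-[453,167])));n2=min(a,key=lambda q:np.hypot(*(q-[275,265])));m2=min(b,key=lambda q:np.hypot(*(q-[392,170])))
P=tri(t,m,s,n);Q=tri(t,m2,s,n2);print(np.round(P[0],1),np.round(Q[0],1),P[1],Q[1])
print(np.round(edge(t,(16,18)),1).tolist(),np.round(sense()["wrist_torque"],2))
for p,th,ss in((57.5,0,-4.5),): print(p,th,ss);move(*want(60,E(p,th),pt=(-36.5,ss)))
E
```

```text
[[240.0, 216.0], [228.0, 220.0], [236.0, 240.0], [233.0, 248.0], [215.0, 241.0], [196.0, 251.0], [217.0, 292.0], [274.0, 266.0]] [[452.0, 169.0], [392.0, 170.0], [395.0, 249.0], [456.0, 246.0], [454.0, 216.0], [418.0, 211.0], [428.0, 198.0], [454.0, 195.0]]
[ 623.3 -226.2   31.5] [ 620.2 -113.6   27.1] 2.939926074666789 4.3410318369854055
[[59.2, -56.4], [59.7, -57.6], [59.2, -57.3], [59.7, -56.7]] [-0.54 -0.    0.01]
57.5 0 -4.5
q [-0.71  0.75  1.55  0.41  1.24 -2.52] pos [ 546.  -197.4   27. ] F [ 0.7 -2.  -3. ] w 0.818
rot [-0.0, -0.0, 0.1] off [-1.3, 2.3, -0.2]
```

Tilt is about 2°, and the plaque spans u −57 to +59.5 inside ±60.5. Last few mm: down and outwards.

Request:
{"api": "arm_command", "payload": {"series": [{"delta_rot":[0,0,0],"offset":[-0.5,0.9,0],"gripper":0.18},{"delta_rot":[0,0,0],"offset":[-1,1.7,0],"gripper":0.18},{"delta_rot":[0,0,0],"offset":[-1.6,1.5,0],"gripper":0.18},{"delta_rot":[0,0,0],"offset":[-2.2,1.2,0],"gripper":0.18},{"delta_rot":[0,0,0],"offset":[-2.7,0.9,0],"gripper":0.18},{"delta_rot":[0,0,0],"offset":[-2.7,0.9,0],"gripper":0.18},{"delta_rot":[0,0,0],"offset":[-2.7,0.9,0],"gripper":0.18}]}}

```text
time: 16.25
ee_pos: [546.1, -199.1, 25.2]
eef_rot: [[-0.024, -0.014, -1.0], [0.864, 0.502, -0.027], [0.502, -0.865, 0.0]]
force: [-0.4, -1.0, 0.7]
grip_width: 0.818
```

Request:
{"api": "arm_command", "payload": {"series": [{"delta_rot":[0,0,0],"offset":[-0.4,-0.2,0],"gripper":0.18},{"delta_rot":[0,0,0],"offset":[-0.8,-0.5,0],"gripper":0.18},{"delta_rot":[0,0,0],"offset":[-0.8,-0.5,0],"gripper":0.18}]}}

```text
time: 16.5
ee_pos: [546.2, -200.1, 25.4]
eef_rot: [[-0.024, -0.014, -1.0], [0.864, 0.502, -0.027], [0.502, -0.865, 0.0]]
force: [0.2, 0.4, 0.0]
grip_width: 0.82
```

```bash
cat > chk.py <<'E'
from h import *
s=get_image("scene");t=get_image("top")
a=corners(s,150,300,190,310,205);b=corners(t,380,480,140,300,165)
n=min(a,key=lambda q:np.hypot(*(q-[217,292])));m=min(b,key=lambda q:np.hypot(*(q-[453,168])));n2=min(a,key=lambda q:np.hypot(*(q-[275,266])));m2=min(b,key=lambda q:np.hypot(*(q-[392,170])))
print(n,m,n2,m2,[np.round(tri(t,x,s,y)[0],1) for x,y in((m,n),(m2,n2))],proj(s,[tri(t,m,s,n)[0]]).round(1))
print("edges",np.round(edge(t,(16,16)),1).tolist(),np.round(sense()["wrist_torque"],2))
move(*want(60,(-57.5,0),pt=(-36.5,-4.5)))
E
python3 chk.py
```

```text
[217. 293.] [452. 169.] [274. 265.] [393. 170.] [array([ 623.6, -226.8,   29.2]), array([ 620.1, -114.4,   30.6])] [[217.9 293. ]]
edges [[59.2, -56.8], [59.7, -58.0], [59.2, -57.8], [57.8, -57.1]] [-0.25  0.    0.04]
q [-0.71  0.76  1.55  0.4   1.24 -2.52] pos [ 546.1 -200.1   25.3] F [-0.2  0.1  0.5] w 0.826
rot [0.0, -0.0, 0.1] off [1.8, 2.2, -0.1]
```

Force is zero and both corners are at equal height, so the plaque rests on the felt. Withdrawing: outwards first, then back and up.

Request:
{"api": "arm_command", "payload": {"series": [{"delta_rot":[0,0,0],"offset":[-0.9,-0.5,0],"gripper":0.18},{"delta_rot":[0,0,0],"offset":[-1.7,-1,0],"gripper":0.18},{"delta_rot":[0,0,0],"offset":[-2.6,-1.5,0],"gripper":0.18},{"delta_rot":[0,0,0],"offset":[-4.3,-2.5,0],"gripper":0.18},{"delta_rot":[0,0,0],"offset":[-6,-3.5,0],"gripper":0.18},{"delta_rot":[0,0,0],"offset":[-6,-6,0],"gripper":0.18},{"delta_rot":[0,0,0],"offset":[-6,-12,0],"gripper":0.18},{"delta_rot":[0,0,0],"offset":[-6,-25,0],"gripper":0.18},{"delta_rot":[0,0,0],"offset":[-6,-50,0],"gripper":0.18},{"delta_rot":[0,0,0],"offset":[-6,-80,0],"gripper":0.18},{"delta_rot":[0,0,0],"offset":[-6,-120,0],"gripper":0.18},{"delta_rot":[0,0,0],"offset":[-6,-160,0],"gripper":0.18}]}}

```text
time: 17.6
ee_pos: [547.8, -285.8, 162.1]
eef_rot: [[-0.023, -0.015, -1.0], [0.864, 0.503, -0.028], [0.503, -0.864, 0.002]]
force: [0.6, -0.1, -0.3]
grip_width: 0.819
```

Request:
{"api": "arm_command", "payload": {"series": [{"delta_rot":[0,0,0],"offset":[-20,-30,0],"gripper":0},{"delta_rot":[0,0,0],"offset":[-20,-60,0],"gripper":0},{"delta_rot":[0,0,0],"offset":[-20,-60,0],"gripper":0},{"delta_rot":[0,0,0],"offset":[-20,-60,0],"gripper":0}]}}

```text
time: 17.93
ee_pos: [549.8, -335.1, 205.7]
eef_rot: [[-0.023, -0.012, -1.0], [0.865, 0.5, -0.026], [0.5, -0.866, -0.001]]
force: [0.8, 0.7, -0.4]
grip_width: 0.998
```

```bash
python3 - <<'E'
exec(open("chk.py").read())
f=lambda i,y,x,h,ww:cv2.resize(i["frame"][y:y+h,x:x+ww],(400,400),interpolation=cv2.INTER_CUBIC)
g=np.hstack([f(s,190,150,125,150),f(t,150,375,110,110)]);o=np.hstack([cv2.resize(s["frame"],(400,200)),cv2.resize(t["frame"],(400,200))])
cv2.imwrite("pics/end.png",np.vstack([g,o])[:,:,::-1])
E
```

```text
[217. 293.] [452. 169.] [274. 265.] [393. 171.] [array([ 623.6, -226.8,   29.2]), array([ 618.6, -114.2,   28.6])] [[217.9 293. ]]
edges [[59.2, -56.8], [59.7, -58.0], [57.3, -57.8], [57.8, -57.1]] [-0.23  0.01 -0.02]
q [-0.84  0.66  1.22  0.33  1.68 -2.47] pos [ 548.7 -332.4  203.4] F [ 0.1  0.1 -0.3] w 1.002
rot [-0.1, -0.1, 0.3] off [26.4, 222.7, -1.7]
```

View pics/end.png

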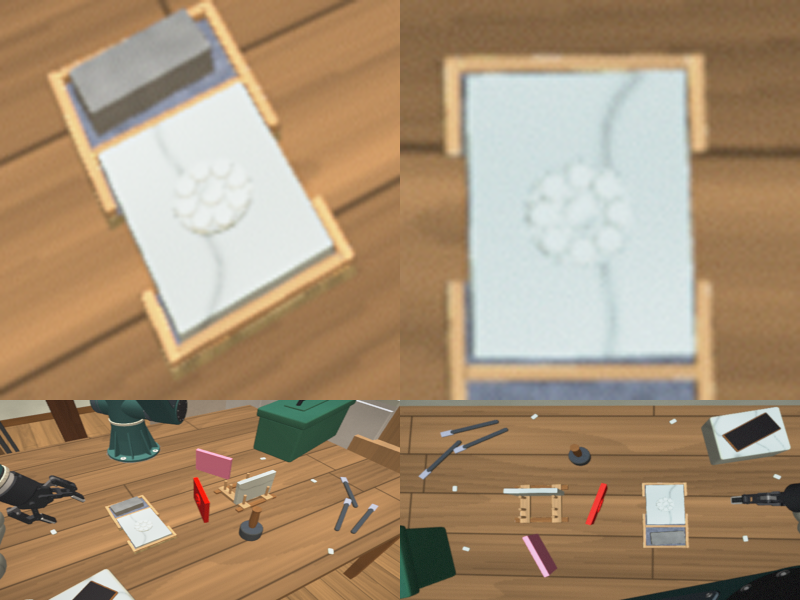

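The last picture shows the plaque lying carved side up inside all four walls, with dark gaps along its edges. The blank, rubbing block and mallet are where they were, and the gripper is clear. I'm handing it in.

```bash
python3 -c "
from bench import *
print(close_job())"
```

```text
the job is handed in; nothing more can be done
None
```

The rosette plaque is out of the rack and lying in the big compartment, carved side up, and the job is handed in. It took about 18 s of robot time.

I gripped it by its top edge and set its bottom edge on the felt by the +y wall. Then I opened the jaws slowly and let the other edge down on the lower finger through the cut-out.

**Last checks:**
- **Level:** The force on the tool was about 0 N before I withdrew the finger. The two +x corners, triangulated from the cameras, stood at 29.2 and 28.6 mm. The true face height is 26 mm; the cameras had read about 3 mm high there earlier. I did not measure the two -x corners, but the last picture shows the plaque inside all four walls.
- **Position:** Across the bay it spans about −57.5 to +58.5 mm, and the walls are at ±60.5 mm.
- **Other things:** The blank, rubbing block and mallet look unmoved in the last picture, and the gripper is well clear.

**What went wrong:**
- **Bench contact:** At 13° tilt the wrist or gripper body touched the bench. By the wrist force it pressed with about 23 N, under the 40 N limit, and I backed off to 16°.
- **Sliding:** Opening the jaws dragged the plaque about 6 mm back. The finger pushed it forward again before the final lowering.

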